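# Roll the vial up the gutter into its seat

### The job

Two capped glass vials lie at the bottom of the two lanes of a sloped gutter. With the fingertips, gently push the larger vial up its lane until it drops into the seat in front of the end stop at the top and stays there without rolling back. Do not pinch or lift it, and leave the smaller vial, the beaker and the tape roll where they are.

Things in the scene. Friction and masses are not known exactly. Their poses are not given: they have to be found in the camera images.
- gutter: Plain sheet-steel gutter fixed on the worktop, 190 x 160 mm. Origin: centre of its underside, on the worktop; x points uphill along the lanes (away from the robot, turned up to 0.4 rad either way), y across to the left, z up. Two equal lanes side by side, 74 mm wide inside, centre lines at y = +39 and -39 mm, parted by a 4 mm wall. All walls stand 10 mm above the sloping floor.
- gutter_ramp (a point): Lower end of the lanes' smooth floor, on the middle line (gutter frame x = -85, z = 12 mm). x up the slope, y left, z square to the floor. The floor rises at 10 degrees to the crest at x = +45, z = 35 mm (gutter frame). At the bottom a 5 mm thick lip spans x = -90 to -85 mm, top 17 mm above the worktop. A vial let go on the slope rolls back to it.
- gutter_seat (a point): Floor of the level seat at the top, on the gutter's middle line (gutter frame x = +60, z = 29 mm); axes as the gutter's. Each lane's seat lies 39 mm left or right of it. Past the crest the floor drops 6 mm to the seat, which runs from x = 45 to 77 mm (gutter frame), up to the end stop, face at x = +77 mm, top at z = 49 mm. A vial past the crest rolls in by itself and stays.
- vial_large_center (a point): centre of the larger vial: 27 mm in diameter, 72 mm long, about 40 g, lying across its lane (either lane) on the sloping floor against the lower lip, free to roll; z axis along the vial. Its axis lies about 28 mm above the worktop at the start, and 42 mm when seated.
- vial_small_center (a point): centre of the smaller vial, 22 mm in diameter, 58 mm long, lying across the other lane against the lower lip; z axis along the vial
- beaker: small glass beaker, 54 mm wide, 70 mm tall, standing about 30 mm clear of the gutter's left side; origin at the centre of its underside
- tape: roll of label tape, 59 mm wide, 19 mm tall, lying flat about 20 mm clear of the gutter's right side; origin at the centre of its underside

How it is judged:
By the outcome, as a careful person would: the job done as asked, in the order asked, and still so for the second after the job is handed in, with the robot touching nothing.
It also fails if it takes over 43 s, if anything falls off the work surface, if the arm or the gripper's body presses on something with over 40 N, if the wrist force passes 120 N, or if a joint passes its speed limit or range.

### The arm

A 6-joint arm with a two-finger parallel gripper is mounted at the origin on a cart in front of the work surface, level with it; the furniture and walls round the work are solid. World frame = base frame: x ahead of the robot, y to its left, z up, the work surface at z = 0. Lengths are in m, angles in rad, forces in N, time in s.
With the tool pointing down it reaches from about 0.25 to 0.775 m from the base axis. Payload 4 kg.
Tool frame: the origin (TCP) lies at the very end of the fingers, on their centre line; the grasp point (between the pads) lies 19 mm behind it; z points along the fingers, y is the line along which they close (so a half turn about z gives the same grasp; the last joint's range is limited). The gripper opens to 94 mm and grips with 3 to 60 N. Pads are 16 mm wide; open, the fingers measure 119 mm over their backs; the gripper's body (75 mm by 177 mm) begins 78 mm behind the grasp point.
Start: joints at [-1.258, 0.087, 1.371, -0, 1.684, -0.103], TCP at [0.222, -0.503, 0.185] pointing down, gripper open.
Joint ranges: [-3.1, 3.1], [-0.76, 2.03], [0.27, 2.55], [-1.08, 4.22], [0.17, 2.65], [-2.57, 2.57]. Speed limits (rad/s): [2.79, 2.79, 3.14, 3.14, 3.14, 3.14].

### API

Orientations are given as [roll, pitch, yaw] about the fixed x, y, z axes, in that order (R = Rz(yaw) Ry(pitch) Rx(roll)).
In Python, from bench import robot gives the robot as it stands. The module is installed in compiled form; this text tells all that it offers.
- The arm moves only by the tool move_arm, never from a script. Its argument "deltas" is one flat list of numbers, 7 for each row, row after row: the turn, a rotation vector about the tool's x, y, z in rad, then the shift along the tool's x, y, z in cm, then the closure, from -1 (fully open) to 1 (shut). A call has 1 to 8 rows; each row is the pose to reach, as a shift and turn from the pose commanded when the call began, along the tool's axes at that moment; what a row does not reach only later rows make up. A row lasts 1/10 s, in which the tool goes at most 50 mm and 8.59 degrees, less where a joint would pass 70% of its speed; a pose out of reach is approached as far as the arm can. A call with a gripper value outside its range is refused whole. The fingers move at their own pace and stop on an object; the grip force is fixed at half the most. Time passes only in rows, so rows that repeat a pose let the fingers close. It gives the time, the measured TCP pose, the force, the opening and the grip force at its end, in the units of the state.
- robot.get_obs(): the state, without advancing time (a new reading comes with each control period).
- robot.snapshot(name): name is "scene" or "top" or "wrist"; returns a dict with "image" (480x640x3 uint8, red, green, blue), "depth" (480x640 float32, m along the optical axis (not along the pixel's ray), 0 where there is no reading), "fov_y" (degrees; the focal length in pixels is half the picture's height over the tangent of half this angle, whatever the lens; pixels are square), "cx", "cy" (the principal point, pixels), "origin" and "orientation" of the camera in the world; the wrist camera has in their place "T_tool_cam" (4x4, takes a point from camera to tool coordinates, whose origin is the TCP and whose axes are the flange's). Camera axes: x right, y up, looking along -z (the intrinsics and any distortion apply to the point x, -y, -z); pixel columns grow to the right and rows downward; lengths in m; the calibration is good to about 2 mm. The wrist camera is an equidistant fisheye: a pixel r from the principal point sees the ray r / f radians off the axis. A picture is of the moment at which its call begins: read the wrist's pose just before it.
- robot.close_job(): hands the job in; it is judged then, once.
The state is a dict: "time": time; "joint_positions": joint angles; "qvel": joint speeds; "joint_torque": joint torques, N m; "tool_pos": TCP position; "ee_rot": TCP orientation; "wrist_force": force on the tool from outside, world axes, zero at the start; "wrist_torque": the same for the moment, N m; "width": finger opening in m; "finger_force": force on a finger pad.
Only numpy, scipy, OpenCV 4.12 (cv2) and the standard library are available. Lean on these libraries where they do the work, as an engineer would, in place of code of your own. Each camera call takes 0.05 s, during which the arm holds its last target. There are 200 camera calls.

## Working session

There is one attempt and no reset: what is moved stays moved. The work goes in short steps, Python scripts to look and compute and a tool call to move; the robot and the scene stay as the last step left them, time stands still between calls to the robot, and variables do not carry over. Pictures are saved under pics/ and viewed, at most 10 in all, crops included, and the job is handed in when it is done.

Besides the shell and the picture viewer there is one more tool, called after "Request:" by a JSON object that holds its "name" and its "arguments". move_arm: Moves the arm, as the interface text tells. Its arguments: {"type":"object","properties":{"deltas":{"type":"array","items":{"type":"number"}}},"required":["deltas"]}

```bash
mkdir -p pics; cat > h.py <<'E'
import numpy as np, cv2
from scipy.spatial.transform import Rotation as R
from bench import robot
def shot(n):
    s=robot.snapshot(n); return s
def cam(s):
    f=240/np.tan(np.radians(s["fov_y"])/2); o=np.array(s["orientation"]); 
    M=o if o.shape==(3,3) else R.from_euler('xyz',o).as_matrix() if o.size==3 else None
    return f,M,np.array(s["origin"])
def ray(s,u,v,z):
    f,M,o=cam(s); d=M@np.array([(u-s["cx"])/f,-(v-s["cy"])/f,-1]); return o+d*(z-o[2])/d[2]
def depthpts(s):
    f,M,o=cam(s); v,u=np.mgrid[:480,:640]; d=s["depth"]
    P=np.stack([(u-s["cx"])/f*d,-(v-s["cy"])/f*d,-d],-1); return P@M.T+o
E
python3 - <<'E'
from h import *
for n in("top","scene"):
    s=shot(n); cv2.imwrite(f"pics/{n}.png",s["image"][...,::-1]); print({k:v for k,v in s.items() if k not in("image","depth")})
    if n=="top": np.savez("top.npz",**s)
print(robot.get_obs())
E
```

```text
{'fov_y': 49.14246038992162, 'cx': 321.5368979171322, 'cy': 233.30621395089108, 'origin': array([0.4619567 , 0.26271558, 0.91139458]), 'orientation': array([ 0.05706801, -0.03481445, -1.54239102])}
{'fov_y': 46.95299052693339, 'cx': 312.25320033977357, 'cy': 238.77059256957347, 'origin': array([0.19274408, 0.86186869, 0.67777383]), 'orientation': array([ 0.82671214,  0.0104564 , -2.63421597])}
{'time': 0.1, 'joint_positions': array([-1.25809106e+00,  8.78988715e-02,  1.37205843e+00,  1.16059209e-05,
        1.68360804e+00, -1.03132004e-01]), 'qvel': array([ 0.00112287,  0.00115477, -0.00433715,  0.00209203,  0.00045012,
       -0.00106083]), 'joint_torque': array([ 2.11529179e-03, -3.41252160e+01, -3.03302586e+01,  7.19554257e-02,
        3.04228789e-02, -1.01752266e-04]), 'tool_pos': array([ 0.22199792, -0.50263591,  0.18353422]), 'ee_rot': array([-3.13963163e+00, -2.14560103e-04,  4.15838352e-01]), 'wrist_force': array([-0.57538837, -0.91540969,  0.13564103]), 'wrist_torque': array([-0.00047205,  0.05573155,  0.00774041]), 'finger_force': 0.0, 'width': 0.09382975893718982}
```

View pics/top.png

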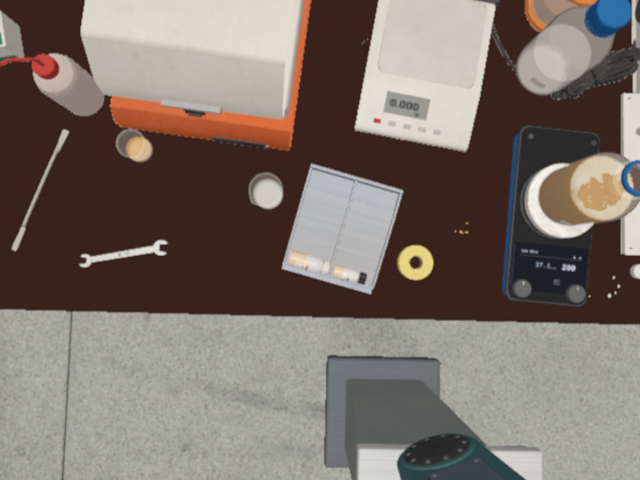

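View pics/scene.png

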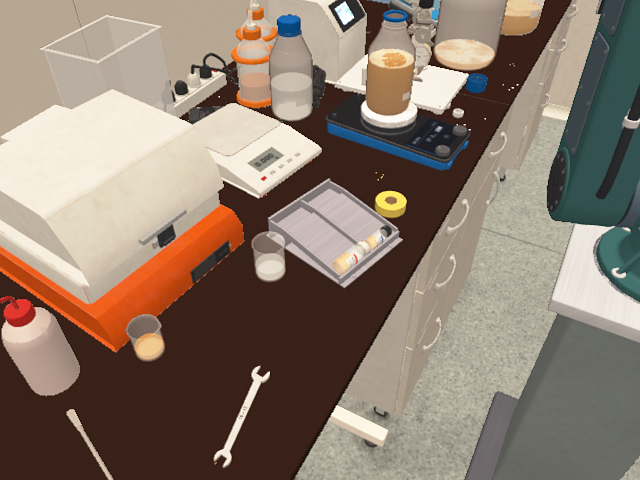

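The top view shows the gutter's corners at about (311,165), (402,188), (372,292) and (283,268). The left-lane vial spans about 42 px (~71 mm), so it is the larger one. The right-lane vial with the black cap spans about 33 px. The beaker is at (266,190) and the tape at (415,262).

```bash
python3 - <<'E'
from h import *
s=dict(np.load("top.npz")); P=depthpts(s)
im=s["image"]; 
crop=cv2.resize(im[150:310,240:450,::-1],None,fx=3.8,fy=3.7,interpolation=cv2.INTER_CUBIC); cv2.imwrite("pics/crop.png",crop[:600,:800])
# gutter: grey pixels in region with height 6..60mm
m=np.zeros((480,640),np.uint8); m[155:300,275:410]=1
d=s["depth"]; print((d[155:300,275:410]==0).mean(), "table z", np.median(P[210:250,200:250,2]))
g=(m>0)&(P[...,2]>0.006)&(d>0)
n,l,st,_=cv2.connectedComponentsWithStats(g.astype(np.uint8)); k=1+np.argmax(st[1:,4]); g=l==k
pts=P[g]; 
r=cv2.minAreaRect((pts[:,:2]*1000).astype(np.float32)); print(r, cv2.boxPoints(r))
# image quad corners
c=max(cv2.findContours(g.astype(np.uint8),0,2)[0],key=cv2.contourArea); q=cv2.minAreaRect(c); print(cv2.boxPoints(q))
E
```

```text
0.004086845466155811 table z 8.608776378088434e-05
((522.0386962890625, 199.7435760498047), (160.3299560546875, 180.2478485107422), 75.68544006347656) [[414.89246 144.35019]
 [589.5441   99.78477]
 [629.18494 255.13696]
 [454.53326 299.7024 ]]
[[281.1698  266.90567]
 [310.8302  163.09435]
 [402.88678 189.39621]
 [373.22638 293.20752]]
```

View pics/crop.png

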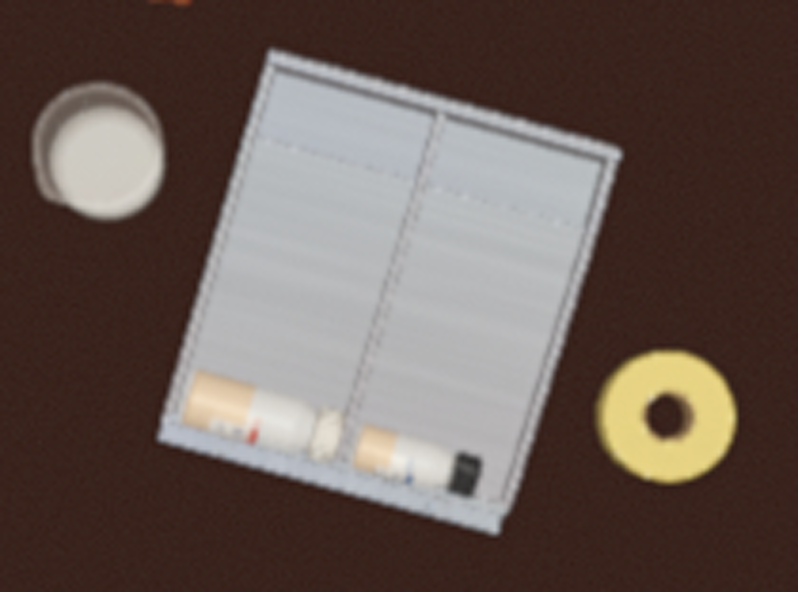

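The crop confirms it: the larger vial (white cap) is in the left lane and the smaller one (black cap) in the right. The gutter corners in the crop are at (270,52), (620,150), (500,532) and (160,438).

```bash
python3 - <<'E'
from h import *
s=dict(np.load("top.npz"))
C=[(270,52,.049),(620,150,.049),(500,532,.017),(160,438,.017)]
w=[ray(s,240+x/3.8-.4,150+y/3.7-.4,z)[:2] for x,y,z in C]
for a in w: print(a)
for i in range(4):
    d=w[i]-w[i-1]; print(np.linalg.norm(d),np.degrees(np.arctan2(d[1],d[0])))
# crest line in left lane, divider, and vial ends
print("vial ends",[ray(s,240+x/3.8-.4,150+y/3.7-.4,.028)[:2] for x,y in((185,398),(345,437))])
print("crest",[ray(s,240+x/3.8-.4,150+y/3.7-.4,.035)[:2] for x,y in((262,140),(418,181))])
print("stop face top",[ray(s,240+x/3.8-.4,150+y/3.7-.4,.049)[:2] for x,y in((272,66),(435,112))])
E
```

```text
[0.62716533 0.25542605]
[0.58808802 0.10100895]
[0.41412702 0.1456062 ]
[0.4529879  0.29895415]
0.1795340337161874 -14.031210228360747
0.1592848925658493 -104.20131717747078
0.17958659245841885 165.62111875092762
0.15819532682433954 75.77967266702686
vial ends [array([0.47150735, 0.28808382]), array([0.45584638, 0.21686218])]
crest [array([0.58940617, 0.25764943]), array([0.57295303, 0.18805884])]
stop face top [array([0.62086933, 0.25436712]), array([0.60253689, 0.18259997])]
```

Request:
{"name": "move_arm", "arguments": {"deltas": [0,0,-0.124,2.5,-3.08,0,0.36,0,0,-0.248,5,-6.17,0,0.36,0,0,-0.372,7.5,-9.25,0,0.36,0,0,-0.496,10,-12.34,0,0.36,0,0,-0.62,12.5,-15.42,0,0.36,0,0,-0.744,15,-18.5,0,0.36,0,0,-0.868,17.5,-21.6,0,0.36,0,0,-0.992,20,-24.7,0,0.36]}}

```text
time: 0.9
tool_pos: [0.3052, -0.1947, 0.1842]
ee_rot: [-3.141, -0.0, 1.412]
wrist_force: [0.8, -0.6, -0.6]
width: 0.0333
finger_force: 0.0
```

Request:
{"name": "move_arm", "arguments": {"deltas": [0,0,-0.124,3.95,0.41,0,0.36,0,0,-0.248,7.9,0.82,0,0.36,0,0,-0.372,11.85,1.23,0,0.36,0,0,-0.496,15.8,1.64,0,0.36,0,0,-0.62,19.75,2.05,0,0.36,0,0,-0.744,23.7,2.46,0,0.36,0,0,-0.868,27.65,2.87,0,0.36,0,0,-0.992,31.6,3.28,0,0.36]}}

```text
time: 1.7
tool_pos: [0.3888, 0.1118, 0.1842]
ee_rot: [-3.141, 0.0, 2.405]
wrist_force: [0.8, -1.0, -0.2]
width: 0.0303
finger_force: 0.0
```

Request:
{"name": "move_arm", "arguments": {"deltas": [0,0,-0.122,1.8,3.5,0.9,0.36,0,0,-0.244,3.6,7,1.8,0.36,0,0,-0.366,5.4,10.5,2.7,0.36,0,0,-0.489,7.1,13.9,3.5,0.36,0,0,-0.489,7.1,13.9,3.5,0.36]}}

```text
time: 2.2
tool_pos: [0.4296, 0.2634, 0.1466]
ee_rot: [-3.14, -0.004, 2.895]
wrist_force: [0.7, -0.6, -0.4]
width: 0.0302
finger_force: 0.0
```

```bash
python3 - <<'E'
from h import *
o=robot.get_obs(); s=robot.snapshot("wrist"); print(o["tool_pos"],o["ee_rot"],o["joint_positions"]); print({k:v for k,v in s.items() if k not in("image","depth")})
np.savez("wrist.npz",pos=o["tool_pos"],rot=o["ee_rot"],**s); cv2.imwrite("pics/wrist.png",s["image"][...,::-1])
t=robot.snapshot("top"); np.savez("top2.npz",**t)
E
```

```text
[0.42963865 0.26339794 0.14664905] [-3.13966599 -0.00424784  2.89452741] [ 4.36541322e-01 -1.29977889e-03  1.53763430e+00  1.19005397e-03
  1.60976833e+00 -8.87150171e-01]
{'fov_y': 65.70646984690485, 'cx': 319.48758889243874, 'cy': 240.96003769069713, 'T_tool_cam': array([[-4.26209193e-04,  9.62891496e-01,  2.69888467e-01,
         7.75291560e-02],
       [ 9.99999562e-01,  1.85469090e-04,  9.17498994e-04,
        -5.06649097e-05],
       [ 8.33396011e-04,  2.69888740e-01, -9.62891154e-01,
        -1.99839754e-01],
       [ 0.00000000e+00,  0.00000000e+00,  0.00000000e+00,
         1.00000000e+00]])}
```

View pics/wrist.png

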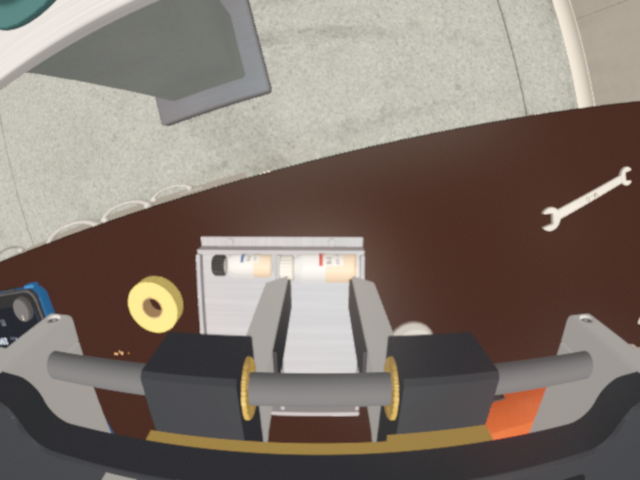

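The wrist view shows the front flange edge at row ≈238 (columns 202–363) and the large vial at columns ≈280–355, rows ≈254–281. The small vial is at columns 212–271. I'll cast these points.

```bash
cat >> h.py <<'E'
def wray(s,u,v,z):
    f=240/np.tan(np.radians(float(s["fov_y"]))/2); a,b=u-s["cx"],v-s["cy"]; r=np.hypot(a,b)+1e-9; t=r/f
    d=np.array([np.sin(t)*a/r,-np.sin(t)*b/r,-np.cos(t)]); T=s["T_tool_cam"]; Rt=R.from_euler('xyz',s["rot"]).as_matrix()
    o=Rt@T[:3,3]+s["pos"]; d=Rt@T[:3,:3]@d; return o+d*(z-o[2])/d[2]
def gut(p,o=(.527,.1986),yaw=-.248):
    d=np.array(p[:2])-o; c,n=np.cos(yaw),np.sin(yaw); return np.array([c*d[0]+n*d[1],-n*d[0]+c*d[1]])*1000
E
python3 - <<'E'
from h import *
s=dict(np.load("wrist.npz")); im=s["image"][...,::-1]
cv2.imwrite("pics/wcrop.png",cv2.resize(im[225:300,190:375],None,fx=4.3,fy=4.3,interpolation=cv2.INTER_CUBIC))
for n,u,v,z in(("flangeR",202,237.5,.0),("flangeL",363,237.5,.0),("flangeR z12",202,237.5,.012),("flangeL z12",363,237.5,.012),("vial mid down",317,254,.028),("vial mid up",317,281,.028),("capend",280,268,.028),("base",355,268,.028)): print(n,gut(wray(s,u,v,z)))
# depth-based: gutter height profile along left lane, from first top image
t=dict(np.load("top.npz")); P=depthpts(t); G=np.stack(np.vectorize(lambda a,b:tuple(gut((a,b))))(P[...,0],P[...,1]),-1)
for x in range(-100,104,6):
    k=(abs(G[...,0]-x)<3)&(abs(G[...,1]-39)<20)&(t["depth"]>0)
    print(x,round(float(np.median(P[k][:,2]))*1000,1),end="; ")
E
```

```text
flangeR [-94.7832266  -79.20788906]
flangeL [-94.87930328  80.46155631]
flangeR z12 [-97.97286791 -75.11163701]
flangeL z12 [-98.06562029  79.03316995]
vial mid down [-86.90251435  36.11458522]
vial mid up [-60.817465    36.07379571]
capend [-73.39576595   2.28523337]
base [-73.51765617  70.75578664]
-100 0.1; -94 3.0; -88 29.6; -82 38.6; -76 40.6; -70 39.4; -64 35.6; -58 16.7; -52 17.6; -46 18.8; -40 20.0; -34 20.9; -28 21.8; -22 22.8; -16 23.8; -10 25.0; -4 25.9; 2 27.2; 8 28.3; 14 29.0; 20 30.0; 26 31.7; 32 32.9; 38 33.4; 44 34.7; 50 29.2; 56 29.2; 62 29.4; 68 29.0; 74 28.8; 80 46.5; 86 46.0; 92 0.1; 98 0.2;
```

View pics/wcrop.png

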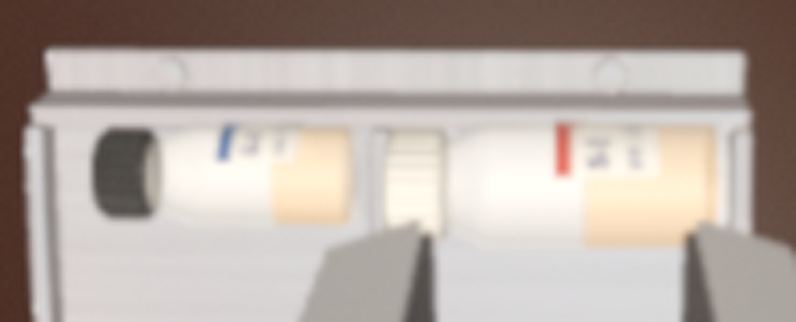

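The frame matches the depth profile: slope, crest at 45, seat at 29 mm and stop at about 77. Next I descend behind the vial, with the fingers narrowed to about 20 mm.

Request:
{"name": "move_arm", "arguments": {"deltas": [0,0,0,0,0.1,2.5,0.57,0,0,0,0,0.2,5,0.57,0,0,0,0,0.2,7.5,0.57,0,0,0,0,0.2,10,0.57,0,0,0,0,0.2,11.5,0.57,0,0,0,0,0.2,12.2,0.57,0,0,0,0,0.2,12.2,0.57]}}

```text
time: 3.0
tool_pos: [0.4306, 0.2612, 0.0272]
ee_rot: [-3.14, -0.001, 2.887]
wrist_force: [1.0, 0.9, 0.2]
width: 0.0202
finger_force: 0.0
```

```bash
python3 - <<'E'
from h import *
o=robot.get_obs(); print(gut(o["tool_pos"]),o["tool_pos"],o["ee_rot"])
s=robot.snapshot("wrist"); im=s["image"][...,::-1]
cv2.imwrite("pics/w2.png",cv2.resize(im[200:380,160:440],None,fx=2.8,fy=2.8))
E
```

```text
[-108.83510176   37.0038999 ] [0.43057786 0.26118705 0.02717007] [-3.14047137e+00 -8.94482194e-04  2.88687475e+00]
```

View pics/w2.png

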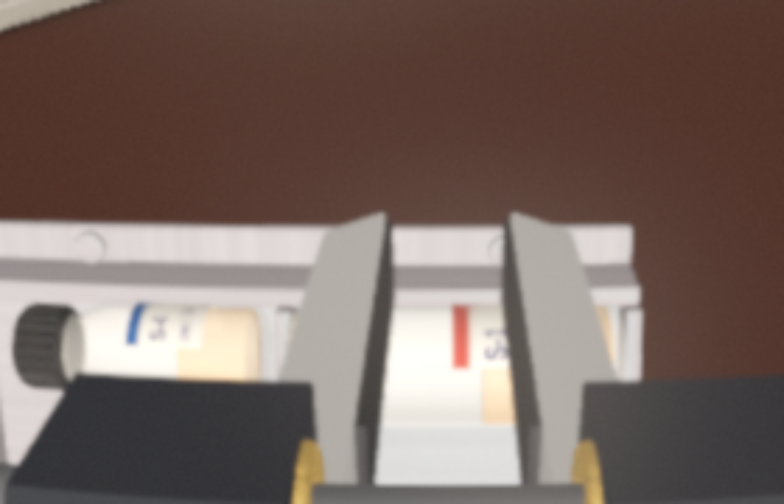

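The fingers are behind the vial, past the flange and clear of the small vial. They sit about 4 mm too far right and 5 mm high, so I'll correct that and make gentle contact.

Request:
{"name": "move_arm", "arguments": {"deltas": [0,0,-0.007,0,0.2,0.25,0.57,0,0,-0.007,0,0.4,0.5,0.57,0,0,-0.007,-0.3,0.4,0.5,0.57,0,0,-0.007,-0.6,0.4,0.5,0.57,0,0,-0.007,-0.9,0.4,0.5,0.57,0,0,-0.007,-1.2,0.4,0.5,0.57,0,0,-0.007,-1.5,0.4,0.44,0.57,0,0,-0.007,-1.8,0.4,0.38,0.57]}}

```text
time: 3.85
tool_pos: [0.4498, 0.2617, 0.0238]
ee_rot: [-3.141, 0.0, 2.896]
wrist_force: [0.6, -0.2, -0.8]
width: 0.0202
finger_force: 0.0
```

Request:
{"name": "move_arm", "arguments": {"deltas": [0,0,0,-0.32,0,-0.04,0.57,0,0,0,-0.64,0,-0.09,0.57,0,0,0,-0.96,0,-0.15,0.57,0,0,0,-1.28,0,-0.2,0.57,0,0,0,-1.6,0,-0.26,0.57,0,0,0,-1.92,0,-0.32,0.57,0,0,0,-2.24,0,-0.38,0.57,0,0,0,-2.56,0,-0.43,0.57]}}

```text
time: 4.65
tool_pos: [0.4746, 0.2556, 0.0281]
ee_rot: [-3.142, 0.0, 2.896]
wrist_force: [0.4, -0.8, -0.6]
width: 0.0206
finger_force: 0.0
```

```bash
python3 - <<'E'
from h import *
o=robot.get_obs(); print(gut(o["tool_pos"]),o["tool_pos"],o["ee_rot"],o["wrist_force"])
s=robot.snapshot("wrist"); t=robot.snapshot("scene"); 
a=cv2.resize(s["image"][200:400,160:440],(560,400)); b=cv2.resize(t["image"][160:310,240:430],(507,400))
c=np.hstack([a,b])[...,::-1]; cv2.imwrite("pics/w3.png",cv2.resize(c,(800,300)))
E
```

```text
[-64.79145849  42.34773247] [0.47458573 0.25555619 0.02813049] [-3.14155013e+00  8.02893249e-05  2.89582435e+00] [ 0.44360068 -0.80830736 -0.56195759]
```

View pics/w3.png

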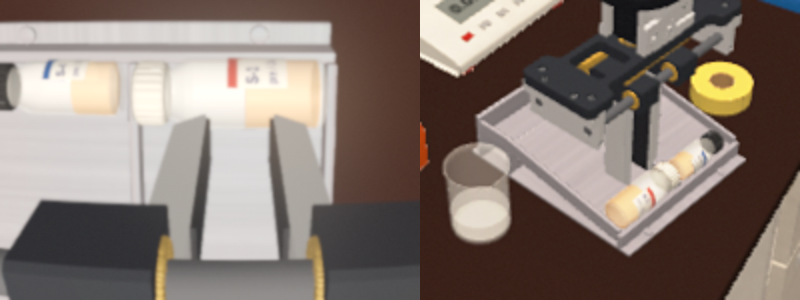

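The view shows the vial still by the lip, with the fingertips apparently overlapping or uphill of it, and no force. I'll measure before moving further.

```bash
python3 - <<'E'
from h import *
o=robot.get_obs(); s=robot.snapshot("wrist"); s["pos"],s["rot"]=o["tool_pos"],o["ee_rot"]
print(gut(o["tool_pos"]),o["tool_pos"])
px=lambda x,y:(160+x/1.5,200+y/1.5)
for n,x,y,z in(("tip inner R",207,118,.028),("vial down",250,60,.028),("vial up",230,127,.028),("vial up z20",230,127,.020),("flange",200,23,0),("sm up",100,112,.023),("sm down",100,62,.023)):
    print(n,gut(wray(s,*px(x,y),z)))
t=robot.snapshot("top");P=depthpts(t)
d=np.array([wray(s,*px(x,y),0) for x,y in((250,60),)])
# wrist depth: points along vial and finger
D=s["depth"]; f=240/np.tan(np.radians(s["fov_y"])/2)
def w3(u,v):
    u,v=int(round(u)),int(round(v)); z=D[v,u]; a,b=u-s["cx"],v-s["cy"]; r=np.hypot(a,b); th=r/f
    p=np.array([a/r*np.tan(th)*z,-b/r*np.tan(th)*z,-z,1]); q=(s["T_tool_cam"]@p)[:3]
    p=R.from_euler('xyz',s["rot"]).apply(q)+s["pos"]; return np.r_[gut(p),p[2]*1000].round(1),(q*1000).round(1)
print("column on vial between fingers")
for y in range(20,200,8): print(y,w3(*px(245,y)))
print("finger");
for y in range(116,170,8): print(y,w3(*px(190,y)))
E
```

```text
[-64.55148883  42.34264466] [0.47481711 0.25549236 0.02817178]
tip inner R [-63.36643983  29.67266848]
vial down [-86.58742919  46.06856758]
vial up [-59.65210822  38.52348414]
vial up z20 [-56.35133228  38.37932756]
flange [-94.82697775  25.62571972]
sm up [-63.43210306 -13.84151705]
sm down [-84.30310738 -12.27476225]
column on vial between fingers
20 (array([-96.2,  44.2,  -0.7]), array([31.6,  1.9, 28.8]))
28 (array([-92.9,  44.2,   2. ]), array([28.4,  1.9, 26.2]))
36 (array([-89.8,  44.2,   2.5]), array([25.3,  1.9, 25.7]))
44 (array([-87.5,  44.2,   6.2]), array([23. ,  1.9, 21.9]))
52 (array([-86.3,  44.1,  15.9]), array([21.7,  1.8, 12.3]))
60 (array([-87.1,  44. ,  29.7]), array([22.5,  1.7, -1.6]))
68 (array([-85.1,  44. ,  32.9]), array([20.6,  1.7, -4.8]))
76 (array([-83.3,  43.9,  38.2]), array([ 18.8,   1.6, -10.1]))
84 (array([-80.8,  44. ,  39.1]), array([ 16.2,   1.6, -10.9]))
92 (array([-78.4,  44. ,  40.2]), array([ 13.8,   1.6, -12.1]))
100 (array([-74.6,  44. ,  39.3]), array([ 10.1,   1.7, -11.1]))
108 (array([-72.2,  44. ,  40.4]), array([  7.6,   1.7, -12.2])
[... 493 characters left out ...]
y([-28.7,   1.9,   8. ]))
180 (array([-31.5,  44.4,  18.7]), array([-33. ,   1.9,   9.5]))
188 (array([-29.6,  44.3,  21.9]), array([-34.9,   1.9,   6.3]))
196 (array([-24.9,  44.4,  21.2]), array([-39.7,   2. ,   7. ]))
finger
116 (array([-68.8,  24.4,  39.5]), array([  4.3, -17.9, -11.4]))
124 (array([-73.2,  26.1,  58.9]), array([  8.7, -16.2, -30.8]))
132 (array([-72.9,  26.6,  64.5]), array([  8.4, -15.7, -36.3]))
140 (array([-73.1,  27.1,  70.8]), array([  8.5, -15.2, -42.7]))
148 (array([-73.6,  27.8,  78.7]), array([  9.1, -14.5, -50.5]))
156 (array([-142.2,   42.1,  228. ]), array([ 7.750e+01, -1.000e-01, -1.998e+02]))
164 (array([-73.2,  28.5,  87.8]), array([  8.6, -13.8, -59.7]))
```

The wrist depth shows the fingers' near face ending about 20 mm short of the reported TCP. So the tips actually passed over the vial (top at 41 mm) without touching it, and it hasn't moved. I'll back off over it, raised slightly, then measure the real tip height from the scene depth.

Request:
{"name": "move_arm", "arguments": {"deltas": [0,0,0,0,0,-0.8,0.57,0,0,0,0,0,-1.5,0.57,0,0,0,1.2,0,-1.5,0.57,0,0,0,2.4,0,-1.5,0.57,0,0,0,3.6,0,-1.5,0.57,0,0,0,4.6,0,-1.5,0.57,0,0,0,4.6,0,-0.7,0.57,0,0,0,4.6,0,0,0.57]}}

```text
time: 5.65
tool_pos: [0.4294, 0.2669, 0.0275]
ee_rot: [-3.142, 0.0, 2.896]
wrist_force: [0.1, 0.0, 0.2]
width: 0.0205
finger_force: 0.0
```

```bash
python3 - <<'E'
from h import *
o=robot.get_obs(); print(gut(o["tool_pos"]),o["tool_pos"],o["ee_rot"],o["width"])
for n in("scene","top"):
    t=robot.snapshot(n); P=depthpts(t); c=gut(o["tool_pos"])
    G=np.stack(np.vectorize(lambda a,b:tuple(gut((a,b))))(P[...,0],P[...,1]),-1)
    k=(abs(G[...,0]-c[0])<14)&(abs(G[...,1]-c[1])<30)&(t["depth"]>0)&(P[...,2]>.006)&(P[...,2]<.12)
    q=np.c_[G[k],P[k][:,2]*1000]; q=q[q[:,2].argsort()]; print(n,len(q)); print(q[:40:3].round(1)); print(np.percentile(q,[2,98],axis=0) if len(q) else '')
    if n=="scene": cv2.imwrite("pics/s4.png",cv2.resize(t["image"][160:320,260:460,::-1],(750,600),interpolation=cv2.INTER_CUBIC))
E
```

```text
[-111.40886671   42.22655815] [0.42936482 0.2668817  0.02747477] [-3.14154847e+00  4.60687882e-04  2.89647627e+00] 0.02046425009096845
scene 701
[[-108.    30.8   46.4]
 [-119.5   32.4   48.4]
 [-106.8   32.1   48.8]
 [-116.4   33.8   49.7]
 [-119.3   32.3   50.5]
 [-110.3   31.5   50.7]
 [-122.    28.    51.4]
 [-117.4   32.7   51.7]
 [-120.7   54.6   51.9]
 [-108.6   32.1   52.3]
 [-110.3   31.6   53. ]
 [-113.2   32.7   53.5]
 [-114.7   32.1   54.1]
 [-108.6   32.3   54.7]]
[[-122.24606207   21.92549332   50.58740041]
 [-105.1413061    66.05562693  116.69969567]]
top 0
[]
```

View pics/s4.png

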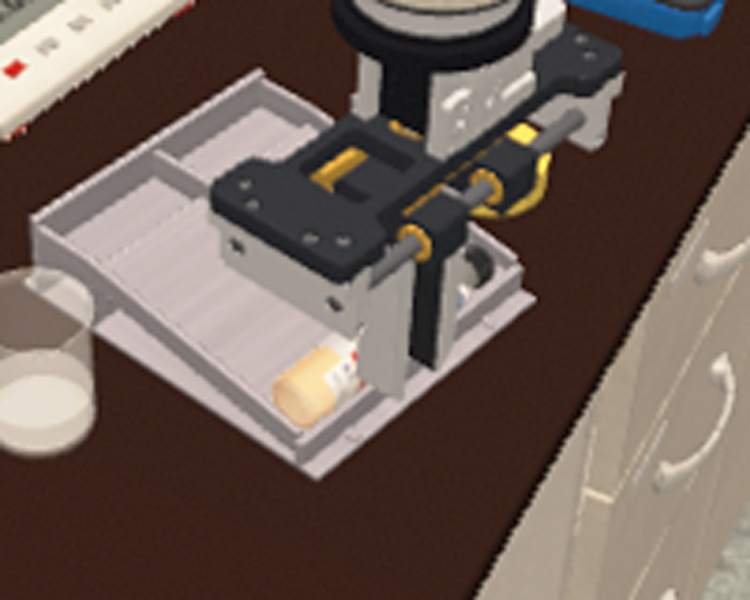

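The scene view shows the vial untouched at the lip, with the fingertips hanging just in front of it. Their lowest points are at z ≈ 47 mm while the TCP reads 27.5 mm, so the real tips end about 20 mm short of the reported TCP. I'll go 24 mm lower and redo the approach.

Request:
{"name": "move_arm", "arguments": {"deltas": [0,0,0,0,0,0.8,0.57,0,0,0,0,0,1.6,0.57,0,0,0,0,-0.1,2.2,0.57,0,0,0,0,-0.1,2.4,0.57,0,0,0,-0.3,-0.1,2.4,0.57,0,0,0,-0.6,-0.1,2.4,0.57,0,0,0,-0.9,-0.1,2.4,0.57,0,0,0,-1.2,-0.1,2.4,0.57]}}

```text
time: 6.55
tool_pos: [0.4418, 0.2629, 0.0044]
ee_rot: [3.141, 0.001, 2.896]
wrist_force: [0.7, -0.2, 0.8]
width: 0.0203
finger_force: 0.0
```

Request:
{"name": "move_arm", "arguments": {"deltas": [0,0,0,-0.3,0,0,0.57,0,0,0,-0.6,0,0,0.57,0,0,0,-0.9,0,-0.06,0.57,0,0,0,-1.2,0,-0.11,0.57,0,0,0,-1.5,0,-0.16,0.57,0,0,0,-1.8,0,-0.21,0.57]}}

```text
time: 7.15
tool_pos: [0.4587, 0.2585, 0.0062]
ee_rot: [-3.142, -0.0, 2.896]
wrist_force: [-1.1, 1.4, 1.0]
width: 0.0203
finger_force: 0.7
```

```bash
cat > chk.py <<'E'
import sys
from h import *
o=robot.get_obs(); s=robot.snapshot("wrist"); print(gut(o["tool_pos"]),o["tool_pos"],o["ee_rot"],o["wrist_force"],o["joint_positions"].round(2))
c=gut(o["tool_pos"])
t=robot.snapshot("scene"); im=t["image"]
def vial(n):  # peach body blob inside left lane, cast at axis height; report gutter coords of surface depth points
    P=depthpts(t); h=cv2.cvtColor(im,cv2.COLOR_RGB2HSV)
    k=(h[...,0]>8)&(h[...,0]<22)&(h[...,1]>60)&(h[...,2]>140)
    k[:150]=0;k[330:]=0;k[:,:240]=0;k[:,430:]=0
    G=np.stack(np.vectorize(lambda a,b:tuple(gut((a,b))))(P[...,0],P[...,1]),-1)
    k&=(abs(G[...,1]-39)<42)&(abs(G[...,0])<110)
    if k.sum(): print("peach n",k.sum(),"x",np.percentile(G[k][:,0],[5,50,95]).round(1),"y",np.percentile(G[k][:,1],[5,95]).round(1),"z",np.percentile(P[k][:,2]*1000,[5,50,98]).round(1))
vial(0)
a=cv2.resize(s["image"][200:400,160:440],(560,400)); b=cv2.resize(im[160:310,240:430],(507,400))
cv2.imwrite(f"pics/{sys.argv[1]}.png",cv2.resize(np.hstack([a,b])[...,::-1],(800,300)))
E
python3 chk.py c1
```

```text
[-80.90908461  41.29508952] [0.45870283 0.25849208 0.00623777] [-3.14155972e+00 -1.58246174e-04  2.89581841e+00] [-1.12397306  1.37410831  0.99463341] [ 0.41  0.14  1.68  0.    1.33 -0.92]
peach n 333 x [-106.8  -66.4  -50.5] y [26.2 76.7] z [ 25.1  41.5 159.3]
```

View pics/c1.png

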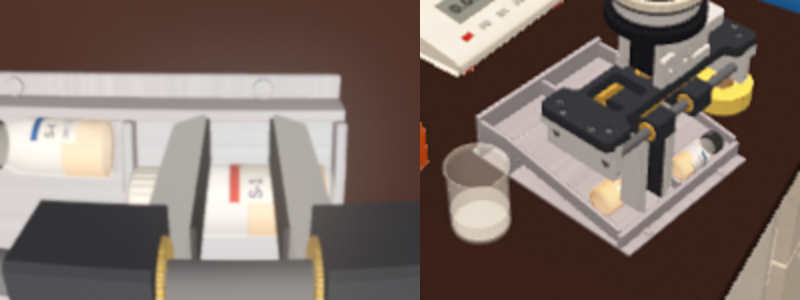

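The picture shows the vial off the lip and square to the lane, held by both fingertips, with the small vial undisturbed. I'll keep pushing up the slope.

Request:
{"name": "move_arm", "arguments": {"deltas": [0,0,0,-0.32,0,-0.02,0.57,0,0,0,-0.64,0,-0.06,0.57,0,0,0,-0.96,0,-0.1,0.57,0,0,0,-1.28,0,-0.15,0.57,0,0,0,-1.6,0,-0.2,0.57,0,0,0,-1.92,0,-0.26,0.57,0,0,0,-2.24,0,-0.32,0.57,0,0,0,-2.56,0,-0.38,0.57]}}

```text
time: 8.05
tool_pos: [0.4838, 0.2521, 0.0099]
ee_rot: [-3.141, 0.0, 2.896]
wrist_force: [-0.9, 0.4, 0.4]
width: 0.0201
finger_force: 0.5
```

Request:
{"name": "move_arm", "arguments": {"deltas": [0,0,0,-0.32,0,-0.06,0.57,0,0,0,-0.64,0,-0.11,0.57,0,0,0,-0.96,0,-0.17,0.57,0,0,0,-1.28,0,-0.23,0.57,0,0,0,-1.6,0,-0.28,0.57,0,0,0,-1.92,0,-0.34,0.57,0,0,0,-2.24,0,-0.39,0.57,0,0,0,-2.56,0,-0.45,0.57]}}

```text
time: 8.85
tool_pos: [0.5085, 0.246, 0.0145]
ee_rot: [-3.142, 0.0, 2.896]
wrist_force: [-1.5, 0.6, 1.2]
width: 0.0202
finger_force: 0.6
```

```bash
python3 chk.py c2
```

```text
[-29.60721457  41.38712595] [0.50845773 0.24598845 0.0144999 ] [-3.14152112e+00  1.53841256e-05  2.89582829e+00] [-1.48864978  0.5875474   1.16792346] [ 0.35  0.21  1.57 -0.    1.36 -0.97]
peach n 340 x [-61.2 -15.   -0. ] y [29.5 77. ] z [ 31.7  50.4 164.6]
```

Request:
{"name": "move_arm", "arguments": {"deltas": [0,0,0,-0.32,0,-0.06,0.57,0,0,0,-0.64,0,-0.11,0.57,0,0,0,-0.96,0,-0.17,0.57,0,0,0,-1.28,0,-0.23,0.57,0,0,0,-1.6,0,-0.28,0.57,0,0,0,-1.92,0,-0.34,0.57,0,0,0,-2.24,0,-0.39,0.57,0,0,0,-2.56,0,-0.45,0.57]}}

```text
time: 9.75
tool_pos: [0.5333, 0.2398, 0.019]
ee_rot: [-3.142, -0.0, 2.896]
wrist_force: [-1.8, -0.4, 1.2]
width: 0.0201
finger_force: 0.6
```

Request:
{"name": "move_arm", "arguments": {"deltas": [0,0,0,-0.3,0,-0.05,0.57,0,0,0,-0.6,0,-0.1,0.57,0,0,0,-0.9,0,-0.16,0.57,0,0,0,-1.2,0,-0.21,0.57,0,0,0,-1.5,0,-0.26,0.57,0,0,0,-1.8,0,-0.32,0.57,0,0,0,-2.1,0,-0.37,0.57,0,0,0,-2.4,0,-0.4,0.57]}}

```text
time: 10.55
tool_pos: [0.5565, 0.234, 0.023]
ee_rot: [-3.142, 0.0, 2.896]
wrist_force: [-1.1, 0.4, 1.3]
width: 0.02
finger_force: 0.8
```

```bash
python3 chk.py c3
```

```text
[19.96723795 41.52676179] [0.55654974 0.23395499 0.02303203] [-3.14154605e+00  8.89717813e-06  2.89581228e+00] [-1.09939593  0.4174119   1.33519157] [ 0.3   0.29  1.46 -0.    1.39 -1.02]
peach n 331 x [-10.2  34.1  49.5] y [29.6 76.3] z [ 41.6  59.2 172.7]
```

Request:
{"name": "move_arm", "arguments": {"deltas": [0,0,0,-0.15,0,-0.02,0.57,0,0,0,-0.3,0,-0.03,0.57,0,0,0,-0.45,0,-0.03,0.57,0,0,0,-0.6,0,-0.03,0.57,0,0,0,-0.75,0,-0.03,0.57,0,0,0,-0.9,0,-0.03,0.57,0,0,0,-1.0,0,-0.03,0.57,0,0,0,-1.0,0,-0.03,0.57]}}

```text
time: 11.45
tool_pos: [0.5662, 0.2315, 0.0232]
ee_rot: [-3.142, 0.0, 2.896]
wrist_force: [-0.1, 0.1, 0.2]
width: 0.0201
finger_force: 0.0
```

```bash
python3 chk.py c4
```

```text
[29.93890775 41.48697103] [0.56620656 0.23146872 0.0232268 ] [-3.14154773e+00  1.53909903e-04  2.89564577e+00] [-0.12502981  0.08787267  0.21783185] [ 0.3   0.3   1.44 -0.    1.4  -1.03]
peach n 293 x [-1.1 51.4 69.8] y [25.7 76.8] z [ 37.8  54.5 177.5]
```

The force dropped to zero and the vial moved forward and down into the seat. Next I retract and check.

Request:
{"name": "move_arm", "arguments": {"deltas": [0,0,0,0.5,0,-0.3,0.57,0,0,0,1.5,0,-1.5,0.57,0,0,0,2.5,0,-4,0.57,0,0,0,4.5,0,-7.5,0.57,0,0,0,8,0,-11,0.57,0,0,0,12,0,-14,0.57,0,0,0,16,0,-15,0.57,0,0,0,16,0,-15,0.57]}}

```text
time: 12.35
tool_pos: [0.4081, 0.2724, 0.178]
ee_rot: [3.136, 0.004, 2.9]
wrist_force: [0.3, 0.6, -0.4]
width: 0.0208
finger_force: 0.0
```

```bash
python3 - <<'E'
from h import *
o=robot.get_obs(); print(o["time"],o["tool_pos"],o["wrist_force"])
t=robot.snapshot("top"); s=robot.snapshot("scene"); P=depthpts(t); G=np.stack(np.vectorize(lambda a,b:tuple(gut((a,b))))(P[...,0],P[...,1]),-1)
for y in(15,39,60):
  for x in range(28,92,5):
    k=(abs(G[...,0]-x)<2.5)&(abs(G[...,1]-y)<6)&(t["depth"]>0); print(x,round(float(np.median(P[k][:,2]))*1000,1) if k.any() else None,end="; ")
  print()
a=cv2.resize(t["image"][150:300,240:440],(533,400)); b=cv2.resize(s["image"][160:310,240:430],(507,400))
cv2.imwrite("pics/fin.png",cv2.resize(np.hstack([a,b])[...,::-1],(800,308)))
E
```

```text
12.35 [0.40813123 0.27244806 0.17797987] [ 0.29504601  0.63454745 -0.35133842]
28 31.1; 33 32.6; 38 33.6; 43 34.8; 48 28.6; 53 30.0; 58 51.4; 63 53.4; 68 52.9; 73 50.4; 78 46.7; 83 48.7; 88 None; 
28 31.7; 33 32.7; 38 34.0; 43 34.8; 48 30.0; 53 47.5; 58 54.2; 63 55.8; 68 55.0; 73 54.3; 78 49.0; 83 49.2; 88 None; 
28 32.5; 33 32.4; 38 33.4; 43 34.6; 48 29.4; 53 47.9; 58 53.6; 63 55.9; 68 55.2; 73 53.2; 78 47.8; 83 48.8; 88 None;
```

View pics/fin.png

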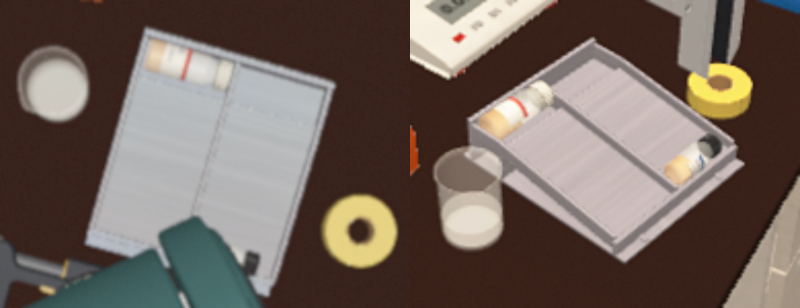

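The large vial lies in the seat against the stop, with its top at about 56 mm (axis at about 42 mm). The small vial, beaker and tape haven't moved, and the robot is clear.

```bash
python3 -c "
from bench import robot
print(robot.close_job())"
```

```text
the job is handed in; nothing more can be done
None
```

The larger vial was pushed up its lane and is resting in the seat against the end stop; the smaller vial, beaker and tape roll look undisturbed, and I handed the job in at about 12 s.

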